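Seat the eared test plate in the spring-clip bracket

TASK

Pick up the eared plywood test plate, which has a grip bar, find the bracket's two slots with its ears, and slide it gently down between the spring clips until it is fully home and lies flat on the bracket's floor, then let go. Never push the plate or the gripper against the bracket harder than about 30 N, and leave the other things on the counter where they are.

Things in the scene. Friction and masses are not known exactly. Their poses are not given: they have to be found in the camera images.
- plate_mid (a point): middle of the loose plywood test plate (about 0.14 kg), 22 mm above its underside. In the plate's middle stands a wooden grip bar 14 mm thick (x), 44 mm long (y), its top 44 mm above the underside: pinch it across own x. The plate is the same after a half turn.
- plate: the same plate; origin at the middle of its underside, z up. A flat panel 60 (x) x 96 (y) x 6 mm; from the middle of each short side an ear sticks out along own y: 14 mm wide (x), 6 mm thick, level with the panel; 132 mm from ear tip to ear tip.
- bracket: bracket, fixed on the counter; origin at the middle of its grey base's underside. Base 130 (x) x 150 (y) x 8 mm. On it an aluminium head with floor and two posts is clamped, adjustable along x: its middle stands anywhere within 12 mm before or behind the origin, differently each time. This shift is NOT in the measured poses (find it by touch or eye); it stays put in use.
- bracket_floor (a point): point of the bracket 14 mm above its origin, at the height of the head's flat floor (60 in x, 146 in y mm), but not following the head's shift along x. When home, the plate's underside lies on this floor, an ear in each slot, plate's y along bracket's y, either way round. A push of over 30 N with the clips' squeeze of some 15 N added, 45 N in all, does damage.
- bracket_top (a point): point 44 mm above the bracket's origin, at the height of the flat post tops, not following the head's shift. The two posts stand 53 to 71 mm from the middle in y, 106 mm apart inside, each 57 mm long in x, split at the head's middle by an upright slot 17 mm wide in x, open at the top and both y faces, for an ear.
- clip0 (a joint): one of four spring leaves lining both sides of both slots: 0 m at rest, grows up to 0.006 as an ear pushes it into the wall. They lean in from near the post top; from about 15 mm below it down they leave 12 mm between them at rest. Sliding the plate down past all four takes some 4 to 15 N.
- dome1: aluminium tweeter dome, 52 mm across, 19 mm high, a bystander; origin under its middle
- dome2: second aluminium tweeter dome like the first, a bystander
- cup: red plastic terminal cup, 60 mm across, 40 mm high, a bystander; origin under its middle
- surround: black rubber surround ring, 90 mm across, 6 mm high, a bystander; origin under its middle
- pole: chrome pole piece, flange 54 mm across, 42 mm high, a bystander; origin under its middle
- driver: screwdriver, 180 mm long, lying, a bystander
There are look-alikes about, which are no part of the job. What is shaped like the plate but turquoise is not meant.

How it is judged:
On the way, in this order (a step that is already met when the one before it is completed fails the run):
1. the plate is picked up, clear of the counter (height (world z) of plate_mid above 0.06 m), for 0.2 s.
2. the plate is over the bracket with its ears down in both slots (z of plate_mid in the frame of bracket below 0.058 m and horizontal distance between plate_mid and bracket below 0.019 m and angle between the y axis of plate_mid and the y axis of bracket, either way round below 0.15 rad).
At the end, for the whole second after the job is handed in: The plate rests released on the bracket's floor, an ear in each slot: its middle within 2.5 mm of fully-home height (36 mm above the counter) and 19 mm sideways of the bracket's origin, its y along the bracket's y within 0.08 rad, tilted under 0.03 rad, at rest (z of plate_mid in the frame of bracket below 0.0385 m and horizontal distance between plate_mid and bracket below 0.019 m and angle between the y axis of plate_mid and the y axis of bracket, either way round below 0.08 rad and angle between plate_mid's own z axis and vertical below 0.03 rad and linear speed of plate below 0.01 m/s); the robot touches nothing.
It fails at once if the plate is pushed against the bracket too hard: more than 45 N in all, the clips' squeeze of some 15 N included (contact force between plate and bracket above 45 N).
It fails at once if the robot itself leans on the bracket with more than 45 N (contact force between the arm and bracket above 45 N).
It fails at once if a bystander is moved by more than 20 mm (distance of any of dome1, dome2, cup, surround, pole, driver from where it was at the start of the episode above 0.02 m).
It also fails if it takes over 72 s, if anything falls off the work surface, if the arm or the gripper's body presses on something with over 40 N, if the wrist force passes 120 N, or if a joint passes its speed limit or range.

ROBOT

A 7-joint arm with a two-finger parallel gripper is mounted at the origin on the work surface. World frame = base frame: x ahead of the robot, y to its left, z up, the work surface at z = 0. Lengths are in m, angles in rad, forces in N, time in s.
With the tool pointing down it reaches from about 0.425 to 0.925 m from the base axis. Payload 6.8 kg.
Tool frame: the origin (TCP) lies between the finger pads; the fingertips stand r.tip_reach ahead of it and the grasp point (between the pads) lies 11 mm behind it (r.tip_reach is the distance from the TCP to the fingertips, in m); z points along the fingers, y is the direction in which the jaws open and shut (so a half turn about z gives the same grasp; the last joint's range is limited). The gripper opens to 85 mm and grips with 20 to 120 N. Pads are 22 mm wide; open, the fingers measure 114 mm over their backs; the gripper's body (76 mm by 85 mm) begins 54 mm behind the grasp point. The pads swing forward as they close: fully open they stand 13 mm farther back than shut.
Start: joints at [-1.452, 0.477, 0.022, 1.555, -0.011, 1.109, -0.083], TCP at [0.152, 0.658, 0.212] pointing down, gripper open.
Joint ranges: [-2.96, 2.96], [-0.34, 2.1], [-1.41, 1.46], [0.24, 2.44], [-1.37, 4.51], [0.17, 1.92], [-2.96, 2.96]. Speed limits (rad/s): [2.39, 2.39, 3.14, 3.14, 3.14, 3.14, 3.14].

INTERFACE

Orientations are given as a rotation vector (axis times angle).
In Python, from bench import r, eyes, spotter gives the robot as it stands.
- The arm moves only by the tool carry_out, never from a script. Its argument "series" is text: rows parted by semicolons, each of 5 numbers parted by spaces: the shift along the tool's x, y, z in cm, then the turn about the tool's z in rad, then the opening, from 0 (shut) to 1 (fully open). In form: x y z yaw gripper; .... A call has 1 to 8 rows; each row shifts and turns the commanded pose from where the row before left it, along the tool's axes as they then stand; what a row does not reach is not made up. A row lasts 1/8 s, in which the tool goes at most 62.5 mm and 10.7 degrees, less where a joint would pass 70% of its speed; a pose out of reach is approached as far as the arm can. A call with a gripper value outside its range is refused whole. The fingers move at their own pace and stop on an object; "grip_force" is the grip in N (left out, the last holds). Time passes only in rows, so rows that do not move let the fingers close. It gives the time, the measured TCP pose, the force and the opening at its end, in the units of the state.
- r.get_obs(): the state, without advancing time (a new reading comes with each control period).
- eyes.grab_frame(name): name is "side" or "top"; returns a dict with "color" (480x640x3 uint8, blue, green, red), "intrinsics" (3x3 intrinsics, pixels), "R" (3x3) and "t" (3): a world point X has camera coordinates R X + t. Camera axes: x right, y down, z forward; pixel columns grow to the right and rows downward; lengths in m; the calibration is good to about 2 mm. A picture is of the moment at which its call begins. There is no depth.
- r.hand_in(): hands the job in, once; it reports no verdict.
Trained networks look in a picture, given as the dict that the camera call returned (one of the last four; its "shot" number tells which), for a name from the list of things; names that differ only in an ending like _2 or _b are one class to them, and where a whole thing is asked for, a point or a joint stands for the part that bears it (a point fixed in the world has none). Each returns a list of dicts, best first, with "confidence" (0 to 1); they miss things now and then, are a little off and sometimes report something else, mostly with a low value. They report only what shows in the picture. A call takes as long as a camera call. They do not tell look-alikes from the thing itself.
- spotter.search_frame(picture, query): "uv" ([column, row] in pixels, amid what is visible of it).
- spotter.trace(picture, query): "pixels" (480x640 bool, what is visible of it) and "uv" ([column, row] in pixels, amid what is visible of it).
- spotter.mark_of(picture, query): "uv" ([column, row] in pixels: a listed point, or the origin of a listed thing).
The state is a dict: "clock": time; "joints": joint angles; "qvel": joint speeds; "tau": joint torques, N m; "tcp_pos": TCP position; "orientation": TCP orientation; "contact_force": force on the tool from outside, world axes, zero at the start; "moment": the same for the moment, N m; "grip_width": finger opening in m.
Only numpy, scipy, OpenCV 4.12 (cv2) and the standard library are available. Lean on these libraries where they do the work, as an engineer would, in place of code of your own. Each camera call takes 0.05 s, during which the arm holds its last target.

## Working session

There is one attempt and no reset: what is moved stays moved. The work goes in short steps, Python scripts to look and compute and a tool call to move; the robot and the scene stay as the last step left them, time stands still between calls to the robot, and variables do not carry over. Pictures are saved under pics/ and viewed, and the job is handed in when it is done.

Besides the shell and the picture viewer there is one more tool, called after "Request:" as a command line: name --argument value ..., lists and objects as JSON in quotes. carry_out: Moves the arm, as the interface text tells. Its arguments: {"type":"object","properties":{"series":{"type":"string"},"grip_force":{"type":"number"}},"required":["series"]}

```bash
mkdir -p pics; ls
cat > h.py <<'E'
import numpy as np, cv2
from bench import r, eyes, spotter
def ray(f,uv):
    K=np.array(f["intrinsics"]);R=np.array(f["R"]);t=np.array(f["t"])
    d=R.T@np.linalg.solve(K,np.array([uv[0],uv[1],1.0])); c=-R.T@t
    return c,d
def atz(f,uv,z):
    c,d=ray(f,uv); return c+d*(z-c[2])/d[2]
def proj(f,X):
    K=np.array(f["intrinsics"]);R=np.array(f["R"]);t=np.array(f["t"])
    p=K@(R@np.array(X)+t); return p[:2]/p[2]
E
python3 - <<'E'
from h import *
o=r.get_obs(); print({k:np.round(v,3) for k,v in o.items()}, r.tip_reach)
for n in("top","side"):
    f=eyes.grab_frame(n); cv2.imwrite(f"pics/{n}0.png",f["color"])
    print(n, np.round(-np.array(f["R"]).T@np.array(f["t"]),3), np.round(f["R"],2).tolist(), f["intrinsics"][0][0])
    for q,z in(("plate_mid",.022),("plate",0),("bracket",0),("bracket_floor",.014),("bracket_top",.044)):
        for d in spotter.mark_of(f,q)[:3]: print(q,np.round(d["uv"],1),round(d["confidence"],2),np.round(atz(f,d["uv"],z),4))
E
```

```text
pics
{'clock': np.float64(0.0), 'joints': array([-1.452,  0.478,  0.022,  1.556, -0.012,  1.109, -0.083]), 'qvel': array([ 0.001, -0.001,  0.   , -0.001, -0.002,  0.002,  0.001]), 'tau': array([ 0.0000e+00, -5.9646e+01,  1.6080e+00, -2.8120e+01,  1.2000e-02,
        9.0000e-03, -0.0000e+00]), 'tcp_pos': array([0.152, 0.657, 0.211]), 'orientation': array([-3.560e-01, -3.121e+00,  3.000e-03]), 'contact_force': array([ 0.281, -0.588,  0.952]), 'moment': array([0.073, 0.036, 0.051]), 'grip_width': np.float64(0.085)} 0.008
top [ 0.454 -0.014  0.824] [[0.01, -1.0, -0.02], [-0.98, -0.01, -0.18], [0.18, 0.03, -0.98]] 481.4465162126387
plate_mid [194.3 298.2] 0.92 [0.4878 0.206  0.022 ]
plate [195.3 302. ] 0.74 [0.4824 0.2099 0.    ]
plate [262.  218.3] 0.6 [0.6292 0.1009 0.    ]
bracket [439.3 272. ] 0.86 [ 0.5384 -0.2053  0.    ]
bracket_top [441.3 267.1] 0.96 [ 0.5418 -0.1986  0.044 ]
side [ 0.43  -0.836  0.617] [[0.98, -0.18, 0.0], [-0.09, -0.55, -0.83], [0.15, 0.82, -0.56]] 492.88606563459143
plate_mid [264.2 197.2] 0.7 [0.4887 0.224  0.022 ]
plate_mid [333.1 217.1] 0.59 [0.6363 0.1046 0.022 ]
plate [266.2 204.4] 0.65 [0.4926 0.2262 0.    ]
plate [329.1 229.9] 0.63 [0.6237 0.0865 0.    ]
bracket [313.8 323.7] 0.71 [ 0.5379 -0.2068  0.    ]
bracket [317. 304.] 0.36 [ 0.5526 -0.1567  0.    ]
bracket_floor [314.1 316.7] 0.96 [ 0.5389 -0.204   0.014 ]
bracket_top [314.7 301.9] 0.84 [ 0.5408 -0.1991  0.044 ]
```

View pics/top0.png

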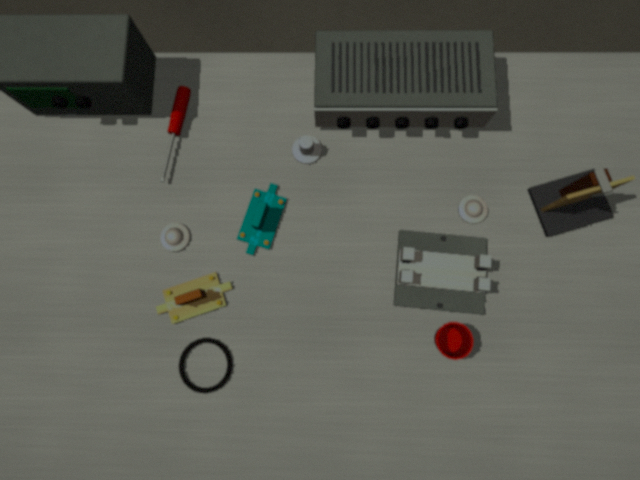

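View pics/side0.png

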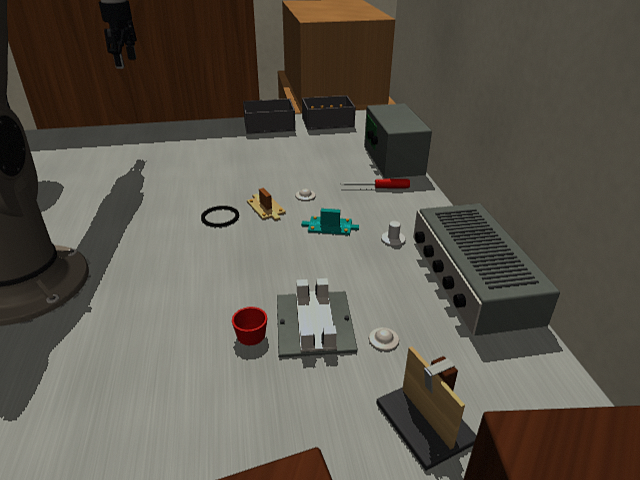

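The plywood plate is the yellow one at about (195,298) in the top view. The turquoise look-alike is at (262,218), and the bracket is at about (441,271) with its post tops near (408,254), (406,276), (485,262) and (484,284). I'll zoom in to measure these.

Run:
```python
from h import *
f=eyes.grab_frame("top"); c=f["color"]
a=cv2.resize(c[215:325,385:505],None,fx=6,fy=6,interpolation=cv2.INTER_CUBIC)[:600,:]
cv2.imwrite("pics/bz.png",cv2.convertScaleAbs(a,alpha=1.2))
b=cv2.resize(c[260:335,145:245],None,fx=7,fy=7,interpolation=cv2.INTER_CUBIC)
cv2.imwrite("pics/pz.png",b)
g=eyes.grab_frame("side")
cv2.imwrite("pics/bs.png",cv2.resize(g["color"][265:365,260:370],None,fx=6,fy=6,interpolation=cv2.INTER_CUBIC))
# plate mask by colour
hsv=cv2.cvtColor(c,cv2.COLOR_BGR2HSV)
m=((hsv[...,1]>60)&(hsv[...,0]>5)&(hsv[...,0]<35)&(hsv[...,2]>60)).astype(np.uint8); m[:265]=0;m[330:]=0;m[:,:145]=0;m[:,245:]=0
ys,xs=np.nonzero(m); print(len(xs))
pts=np.array([atz(f,(x,y),.006)[:2] for x,y in zip(xs,ys)])
print("rect",cv2.minAreaRect(pts.astype(np.float32)))
for d in spotter.trace(f,"plate")[:2]:
    ys,xs=np.nonzero(d["pixels"]); P=np.array([atz(f,(x,y),.006)[:2] for x,y in zip(xs,ys)])
    print(d["uv"],d["confidence"],cv2.minAreaRect(P.astype(np.float32)))
for n in("bracket","bracket_top"):
    pass
```

```text
2082
rect ((0.49001312255859375, 0.2110142856836319), (0.06138528883457184, 0.13356061279773712), 19.86789321899414)
[263.5, 218.9] 0.85 ((0.6286883354187012, 0.10091271251440048), (0.0616333931684494, 0.1310664415359497), 72.7323226928711)
[195.2, 299.1] 0.79 ((0.4901116192340851, 0.21142008900642395), (0.06233954429626465, 0.13201507925987244), 20.306318283081055)
```

View pics/bz.png

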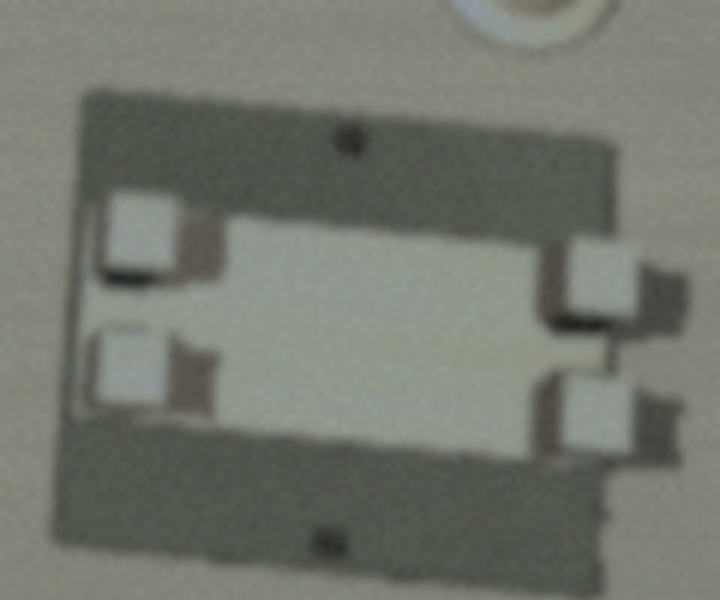

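View pics/pz.png

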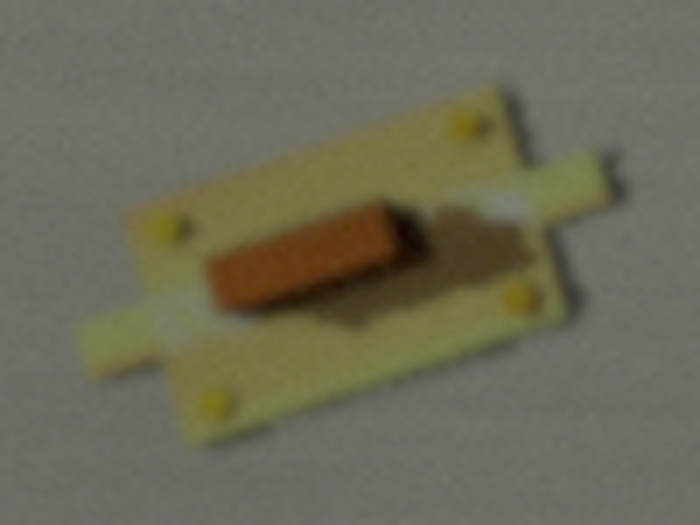

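View pics/bs.png

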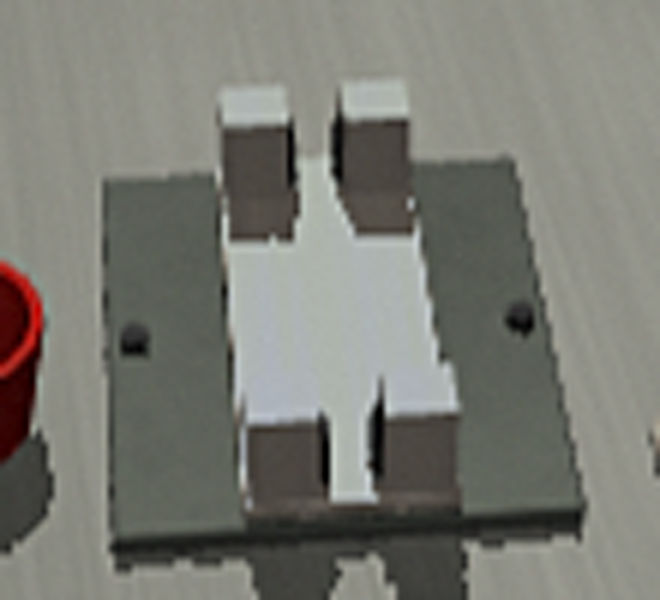

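```bash
cat > fit.py <<'E'
from h import *
from scipy.optimize import least_squares
f=eyes.grab_frame("top"); g=eyes.grab_frame("side")
cv=lambda p,o,s:((np.array(p)+.5)/s-.5+np.array(o))
T=[cv(p,(385,215),6) for p in((143,230),(132,368),(604,277),(597,417))]
S=None
W=np.array([atz(f,p,.044) for p in T]); print(np.round(W,4))
ctr=W.mean(0); d=(W[0]+W[1]-W[2]-W[3])[:2]; d2=(W[0]-W[1]+W[2]-W[3])[:2]
print("head",ctr, "yaw from y",-np.arctan2(d[0],d[1]),"len",np.linalg.norm(d)/2,"yaw from x",np.arctan2(d2[1],d2[0]),np.linalg.norm(d2)/2)
# base corners z=.008 (top view)
B=[cv(p,(385,215),6) for p in((85,90),(615,143),(605,598),(55,543))]
WB=np.array([atz(f,p,.008) for p in B]); print("base",np.round(WB,4),WB.mean(0))
E_=[cv(p,(145,260),7) for p in((210,262),(380,205),(402,250),(232,310))]
WE=np.array([atz(f,p,.044) for p in E_]); print("bar",np.round(WE,4),WE.mean(0))
y=(WE[0]+WE[3]-WE[1]-WE[2])[:2]; print("baryaw",-np.arctan2(y[0],y[1]))
# side: post tops
SB=[cv(p,(260,265),6) for p in((256,106),(374,100),(285,397),(418,390))]
WS=np.array([atz(g,p,.044) for p in SB]); print("side posts",np.round(WS,4),WS.mean(0))
SE=[cv(p,(260,265),6) for p in((105,180),(513,158),(583,505),(113,540))]
print("side base",np.array([atz(g,p,.008) for p in SE]).mean(0))
E
python3 fit.py
```

```text
[[ 0.5644 -0.1462  0.044 ]
 [ 0.5269 -0.1424  0.044 ]
 [ 0.5529 -0.2696  0.044 ]
 [ 0.5153 -0.2658  0.044 ]]
head [ 0.53988071 -0.20599961  0.044     ] yaw from y -0.09326853882660524 len 0.12395101899327575 yaw from x -0.09961368067903847 0.03774886702852643
base [[ 0.6098 -0.1366  0.008 ]
 [ 0.5959 -0.2864  0.008 ]
 [ 0.4683 -0.2771  0.008 ]
 [ 0.4813 -0.126   0.008 ]] [ 0.53882543 -0.2065256   0.008     ]
bar [[0.4884 0.2322 0.044 ]
 [0.502  0.1934 0.044 ]
 [0.4917 0.1877 0.044 ]
 [0.4775 0.2263 0.044 ]] [0.48988538 0.20991851 0.044     ]
baryaw 0.34506726929380044
side posts [[ 0.5276 -0.1424  0.044 ]
 [ 0.5635 -0.1457  0.044 ]
 [ 0.5168 -0.2658  0.044 ]
 [ 0.5527 -0.2694  0.044 ]] [ 0.540138   -0.20581155  0.044     ]
side base [ 0.53893439 -0.20631093  0.008     ]
```

```bash
cat >> h.py <<'E'
from scipy.spatial.transform import Rotation as Rn
def plan(xyz,yaw):
    """yaw: angle of tool y axis (mod pi) in world"""
    o=r.get_obs(); M=Rn.from_rotvec(o["orientation"]).as_matrix()
    a=np.arctan2(M[1,1],M[0,1]); dy=(yaw-a+np.pi/2)%np.pi-np.pi/2
    print("t",round(float(o["clock"]),2),"tcp",np.round(o["tcp_pos"],4),"zaxis",np.round(M[:,2],4),"yang",round(a,4),"F",np.round(o["contact_force"],1),"w",round(float(o["grip_width"]),4),"q",np.round(o["joints"],2))
    s=M.T@(np.array(xyz)-o["tcp_pos"]); print("shift cm (before turn)",np.round(s*100,2),"tool-z turn",round(-dy,4))
    c,sn=np.cos(-dy),np.sin(-dy); R2=M@np.array([[c,-sn,0],[sn,c,0],[0,0,1]])
    print("shift cm (after turn)",np.round(R2.T@(np.array(xyz)-o["tcp_pos"])*100,2))
E
python3 - <<'E'
from h import *
plan([.49,.2105,.15],.346)
f=eyes.grab_frame("top")
for q in("surround","dome1","dome2","cup"): print(q,[ (np.round(atz(f,d["uv"],0),3),round(d["confidence"],2)) for d in spotter.mark_of(f,q)[:2]])
E
```

```text
t 0.85 tcp [0.1518 0.6577 0.2122] zaxis [ 0.e+00  1.e-04 -1.e+00] yang 1.344 F [0.6 0.4 0.5] w 0.0854 q [-1.45  0.48  0.02  1.56 -0.01  1.11 -0.08]
shift cm (before turn) [-43.01 -35.97   6.22] tool-z turn 0.998
shift cm (after turn) [-53.54  16.65   6.22]
surround []
dome1 [(array([ 0.652, -0.269,  0.   ]), 0.77), (array([0.596, 0.252, 0.   ]), 0.7)]
dome2 [(array([ 0.652, -0.269,  0.   ]), 0.77), (array([0.596, 0.252, 0.   ]), 0.7)]
cup [(array([ 0.428, -0.213,  0.   ]), 0.9)]
```

Request:
carry_out --series "-3.6 -3.0 0 0 0.45; -3.6 -3.0 0 0 0.45; -3.6 -3.0 0 0 0.45; -3.6 -3.0 0 0 0.45; -3.6 -3.0 0 0 0.45; -3.6 -3.0 0 0 0.45; -3.6 -3.0 0 0 0.45; -3.6 -3.0 0 0 0.45" --grip_force 40

```text
clock: 2.1
tcp_pos: [0.3793, 0.3579, 0.2125]
orientation: [0.355, 3.121, 0.001]
contact_force: [0.6, -0.0, 0.3]
grip_width: 0.0385
```

Request:
carry_out --series "-3.5 -3.0 1 0 0.45; -3.5 -3.0 1 0 0.45; -3.5 -3.0 1 0 0.45; -3.7 -3.0 1 0 0.45; 0 0 1 0.166 0.45; 0 0 1 0.166 0.45; 0 0 0.2 0.166 0.45; 0 0 0 0.166 0.45"

```text
clock: 3.1
tcp_pos: [0.4898, 0.2102, 0.1501]
orientation: [-1.361, -2.831, 0.0]
contact_force: [-0.6, -0.5, -0.3]
grip_width: 0.0381
```

Request:
carry_out --series "0 0 0 0.166 0.45; 0 0 0 0.168 0.45; 0 0 0 0 0.45; 0 0 0 0 0.45"

```text
clock: 3.6
tcp_pos: [0.4898, 0.2104, 0.1503]
orientation: [1.802, 2.574, 0.0]
contact_force: [1.0, 0.7, 0.7]
grip_width: 0.0383
```

Run:
```python
from h import *
plan([.49,.2105,.02],.346)
f=eyes.grab_frame("top"); cv2.imwrite("pics/t1.png",f["color"][220:400,100:320].repeat(3,0).repeat(3,1))
```

```text
t 3.6 tcp [0.4898 0.2104 0.1503] zaxis [ 1.e-04  1.e-04 -1.e+00] yang 0.3494 F [1.  0.7 0.7] w 0.0383 q [-0.88  0.34  0.44  1.98 -0.19  0.86  0.01]
shift cm (before turn) [1.000e-02 2.000e-02 1.303e+01] tool-z turn 0.0034
shift cm (after turn) [1.000e-02 2.000e-02 1.303e+01]
```

View pics/t1.png

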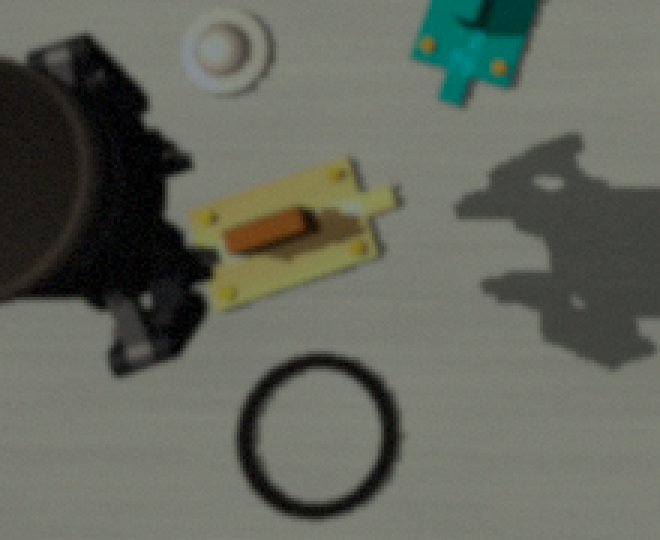

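The gripper is above the plate, shifted left in the image by perspective, with its jaws across the bar. I'll descend in stages.

Request:
carry_out --series "0 0 3 0 0.45; 0 0 3 0 0.45; 0 0 3 0 0.45; 0 0 0 0 0.45"

```text
clock: 4.15
tcp_pos: [0.4883, 0.2094, 0.0586]
orientation: [-1.803, -2.57, 0.006]
contact_force: [1.3, -0.7, 0.7]
grip_width: 0.0386
```

Run:
```python
from h import *
plan([.49,.2105,.02],.346)
f=eyes.grab_frame("top"); a=f["color"][240:360,120:280]
g=eyes.grab_frame("side"); b=g["color"][140:260,190:350]
cv2.imwrite("pics/t2.png",np.vstack([a,b]).repeat(2,0).repeat(2,1))
o=r.get_obs()
print(proj(g,o["tcp_pos"]),proj(f,o["tcp_pos"]))
```

```text
t 4.15 tcp [0.4883 0.2094 0.0586] zaxis [-0.0038 -0.0022 -1.    ] yang 0.3473 F [ 1.3 -0.7  0.7] w 0.0386 q [-0.83  0.48  0.38  2.04 -0.28  0.68  0.08]
shift cm (before turn) [0.05 0.22 3.86] tool-z turn 0.0013
shift cm (after turn) [0.05 0.22 3.86]
[264.44761772 185.70732788] [185.11173632 295.45661865]
```

View pics/t2.png

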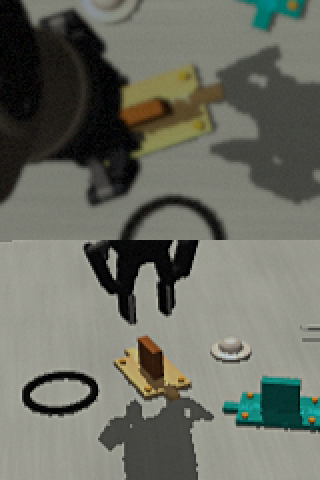

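The side view shows one finger on each side of the bar, in line with it. I'll go down and close.

Request:
carry_out --series "0 0 1.5 0 0.45; 0 0 1.5 0 0.45; 0 0 1.0 0 0.45; 0 0 0 0 0.45; 0 0 0 0 0.45"

```text
clock: 4.88
tcp_pos: [0.49, 0.2102, 0.0203]
orientation: [1.806, 2.57, -0.0]
contact_force: [-0.4, -0.1, 0.8]
grip_width: 0.0384
```

Request:
carry_out --series "0 0 0 0 0; 0 0 0 0 0; 0 0 0 0 0; 0 0 0 0 0; 0 0 0 0 0; 0 0 0 0 0" --grip_force 40

```text
clock: 5.62
tcp_pos: [0.4903, 0.2105, 0.0206]
orientation: [1.806, 2.57, 0.002]
contact_force: [0.4, 0.3, 5.5]
grip_width: 0.0119
```

Run:
```python
from h import *
plan([.49,.2105,.02],.346)
```

```text
t 5.62 tcp [0.4903 0.2105 0.0206] zaxis [ 9.e-04  6.e-04 -1.e+00] yang 0.3459 F [0.4 0.3 5.5] w 0.0119 q [-0.79  0.54  0.35  2.06 -0.32  0.6   0.12]
shift cm (before turn) [ 0.01 -0.03  0.06] tool-z turn -0.0001
shift cm (after turn) [ 0.01 -0.03  0.06]
```

The 5.5 N upward force suggests the tips touched the panel as they swung forward. I'll reopen, rise 3 mm and close again.

Request:
carry_out --series "0 0 0 0 0.3; 0 0 -0.3 0 0.3; 0 0 0 0 0.3; 0 0 0 0 0; 0 0 0 0 0; 0 0 0 0 0; 0 0 0 0 0; 0 0 0 0 0"

```text
clock: 6.62
tcp_pos: [0.4899, 0.2103, 0.0232]
orientation: [1.806, 2.571, 0.0]
contact_force: [0.8, -0.4, -0.6]
grip_width: 0.0116
```

Request:
carry_out --series "0 0 -1 0 0; 0 0 -2 0 0; 0 0 -3 0 0; 0 0 -4 0 0; 0 0 0 0 0; 0 0 0 0 0; 0 0 0 0 0"

```text
clock: 7.5
tcp_pos: [0.4888, 0.2098, 0.1221]
orientation: [-1.805, -2.57, 0.003]
contact_force: [0.3, 0.4, -1.8]
grip_width: 0.0117
```

Run:
```python
from h import *
plan([.54,-.206,.12],-.095)
f=eyes.grab_frame("top"); a=f["color"][220:360,80:280]
g=eyes.grab_frame("side"); b=g["color"][110:250,170:370]
cv2.imwrite("pics/t3.png",np.vstack([a,b]).repeat(2,0).repeat(2,1))
```

```text
t 7.5 tcp [0.4888 0.2098 0.1221] zaxis [-0.002  -0.0012 -1.    ] yang 0.346 F [ 0.3  0.4 -1.8] w 0.0117 q [-0.87  0.38  0.44  2.   -0.22  0.81  0.03]
shift cm (before turn) [-40.85  -9.29   0.25] tool-z turn 0.441
shift cm (after turn) [-40.91   9.04   0.25]
```

View pics/t3.png

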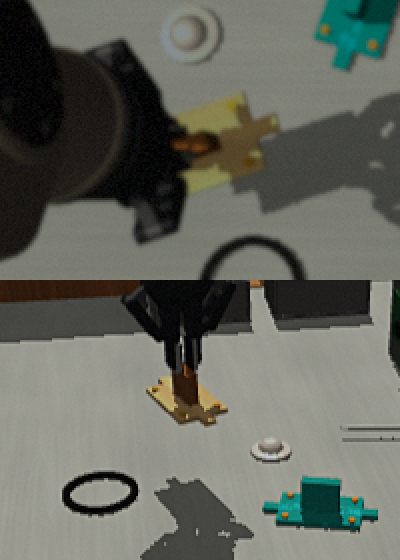

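The plate is held level. Now I'll carry it to above the bracket.

Request:
carry_out --series "-2.0 -0.4 0 0 0; -4.0 -0.9 0 0 0; -4.0 -0.9 0 0 0; -4.0 -0.9 0 0 0; -4.0 -0.9 0 0 0; -4.0 -0.9 0 0 0; -4.0 -0.9 0 0 0; -4.0 -0.9 0 0 0"

```text
clock: 8.6
tcp_pos: [0.5277, -0.0978, 0.123]
orientation: [-1.808, -2.569, 0.001]
contact_force: [0.4, -0.3, -1.5]
grip_width: 0.0114
```

Request:
carry_out --series "-4.0 -0.9 0 0 0; -4.0 -0.9 0 0 0; -2.8 -0.8 0 0 0; 0 0 0 0.11 0; 0 0 0 0.11 0; 0 0 0 0.11 0; 0 0 0 0.11 0; 0 0 0 0 0"

```text
clock: 9.6
tcp_pos: [0.5396, -0.2064, 0.1229]
orientation: [-2.324, -2.114, 0.002]
contact_force: [1.1, -0.5, -1.1]
grip_width: 0.0113
```

Request:
carry_out --series "0 0 0 0 0; 0 0 0 0 0; 0 0 0 0 0"

```text
clock: 9.98
tcp_pos: [0.5406, -0.2052, 0.1232]
orientation: [-2.323, -2.115, -0.0]
contact_force: [-0.3, 0.1, -1.6]
grip_width: 0.0114
```

Run:
```python
from h import *
plan([.54,-.206,.08],-.095)
f=eyes.grab_frame("top"); a=f["color"][190:370,360:560]
g=eyes.grab_frame("side"); b=g["color"][200:380,220:420]
cv2.imwrite("pics/t4.png",np.hstack([a,b]).repeat(2,0).repeat(2,1))
```

```text
t 9.97 tcp [ 0.5406 -0.2052  0.1232] zaxis [ 1.e-04  1.e-04 -1.e+00] yang -0.0935 F [-0.3  0.1 -1.6] w 0.0114 q [-0.22  0.48  0.62  1.91 -0.36  0.87  0.5 ]
shift cm (before turn) [-0.08 -0.05  4.32] tool-z turn 0.0015
shift cm (after turn) [-0.08 -0.05  4.32]
```

View pics/t4.png

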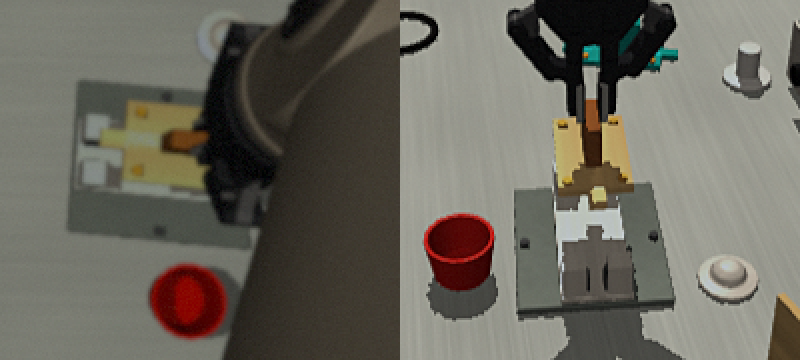

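Request:
carry_out --series "-0.08 -0.05 1.5 0 0; 0 0 1.5 0 0; 0 0 1 0 0; 0 0 0.8 0 0; 0 0 0 0 0; 0 0 0 0 0; 0 0 0 0 0"

```text
clock: 10.95
tcp_pos: [0.5405, -0.206, 0.0756]
orientation: [2.323, 2.114, 0.001]
contact_force: [-0.1, -0.1, -1.3]
grip_width: 0.0115
```

Run:
```python
from h import *
plan([.54,-.206,.06],-.095)
f=eyes.grab_frame("top"); a=f["color"][220:320,370:480]
g=eyes.grab_frame("side"); b=g["color"][245:345,260:370]
cv2.imwrite("pics/t5.png",cv2.resize(np.hstack([a,b]),None,fx=3.6,fy=3.6,interpolation=cv2.INTER_CUBIC))
```

```text
t 10.95 tcp [ 0.5405 -0.206   0.0756] zaxis [ 8.e-04 -1.e-04 -1.e+00] yang -0.0939 F [-0.1 -0.1 -1.3] w 0.0115 q [-0.18  0.55  0.58  1.94 -0.42  0.78  0.54]
shift cm (before turn) [-0.01 -0.05  1.56] tool-z turn 0.0011
shift cm (after turn) [-0.01 -0.05  1.56]
```

View pics/t5.png

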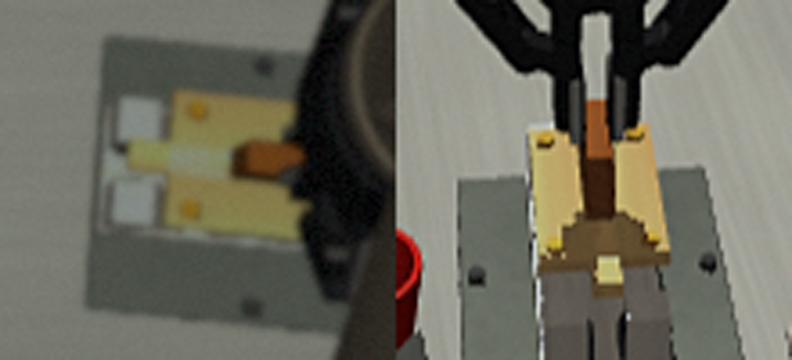

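In the side view the ear at about (608,270) sits midway between the posts, 545–590 and 625–668. The top view agrees. I'll go down gently in small steps.

Request:
carry_out --series "0 -0.03 0.3 0 0; 0 0 0.3 0 0; 0 0 0.2 0 0; 0 0 0.2 0 0; 0 0 0 0 0; 0 0 0 0 0"

```text
clock: 11.8
tcp_pos: [0.5399, -0.2059, 0.0652]
orientation: [2.323, 2.115, 0.0]
contact_force: [0.6, -0.3, -1.2]
grip_width: 0.0114
```

Request:
carry_out --series "0 0 0.2 0 0; 0 0 0.2 0 0; 0 0 0 0 0; 0 0 0 0 0"

```text
clock: 12.3
tcp_pos: [0.5398, -0.2058, 0.0612]
orientation: [-2.323, -2.115, 0.0]
contact_force: [-0.3, -0.2, -2.1]
grip_width: 0.0119
```

Run:
```python
from h import *
plan([.54,-.206,.0372],-.095); print(r.get_obs()["moment"])
f=eyes.grab_frame("top"); a=f["color"][220:320,370:480]
g=eyes.grab_frame("side"); b=g["color"][245:345,260:370]
cv2.imwrite("pics/t6.png",cv2.resize(np.hstack([a,b]),None,fx=3.6,fy=3.6,interpolation=cv2.INTER_CUBIC))
```

```text
t 12.3 tcp [ 0.5398 -0.2058  0.0612] zaxis [-0.  0. -1.] yang -0.094 F [-0.3 -0.2 -2.1] w 0.0119 q [-0.16  0.57  0.56  1.94 -0.43  0.75  0.55]
shift cm (before turn) [-0.01  0.02  2.4 ] tool-z turn 0.001
shift cm (after turn) [-0.01  0.02  2.4 ]
[ 0.03381227  0.05605286 -0.01711751]
```

View pics/t6.png

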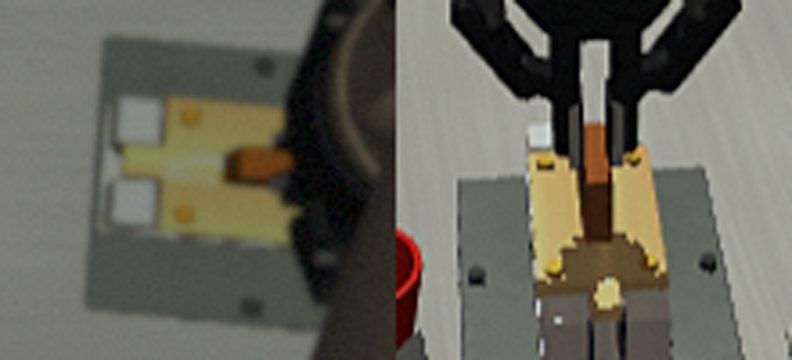

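The ears are in the slots with no contact force. I'll nudge 1.5 mm towards −y to centre the plate between the posts, then continue down through the clips.

Request:
carry_out --series "-0.15 0 0 0 0; 0 0 0.15 0 0; 0 0 0.15 0 0; 0 0 0 0 0; 0 0 0 0 0"

```text
clock: 13.02
tcp_pos: [0.5397, -0.2073, 0.0582]
orientation: [-2.323, -2.115, 0.0]
contact_force: [0.4, 0.5, -0.6]
grip_width: 0.0117
```

Request:
carry_out --series "0 0 0.15 0 0; 0 0 0.15 0 0; 0 0 0.15 0 0; 0 0 0 0 0"

```text
clock: 13.52
tcp_pos: [0.5399, -0.2074, 0.054]
orientation: [2.323, 2.114, 0.001]
contact_force: [-2.1, 1.6, 3.8]
grip_width: 0.0113
```

Request:
carry_out --series "0 0 0.15 0 0; 0 0 0.15 0 0; 0 0 0 0 0; 0 0 0 0 0"

```text
clock: 14.02
tcp_pos: [0.5399, -0.2077, 0.0509]
orientation: [2.323, 2.114, 0.0]
contact_force: [-0.7, -0.7, 4.4]
grip_width: 0.0115
```

Request:
carry_out --series "0 0 0.15 0 0; 0 0 0.15 0 0; 0 0 0.15 0 0; 0 0 0 0 0"

```text
clock: 14.52
tcp_pos: [0.5397, -0.2073, 0.046]
orientation: [-2.323, -2.115, 0.0]
contact_force: [0.1, -0.2, 3.7]
grip_width: 0.0118
```

Request:
carry_out --series "0 0 0.15 0 0; 0 0 0.15 0 0; 0 0 0.15 0 0; 0 0 0 0 0"

```text
clock: 15.02
tcp_pos: [0.5396, -0.2073, 0.0415]
orientation: [-2.323, -2.114, 0.0]
contact_force: [0.4, -0.2, 2.4]
grip_width: 0.0118
```

Run:
```python
from h import *
plan([.54,-.206,.0372],-.095); print(r.get_obs()["moment"])
f=eyes.grab_frame("top"); a=f["color"][220:320,370:480]
g=eyes.grab_frame("side"); b=g["color"][245:345,260:370]
cv2.imwrite("pics/t7.png",cv2.resize(np.hstack([a,b]),None,fx=3.6,fy=3.6,interpolation=cv2.INTER_CUBIC))
```

```text
t 15.03 tcp [ 0.5396 -0.2073  0.0415] zaxis [-2.e-04  0.e+00 -1.e+00] yang -0.094 F [ 0.4 -0.2  2.4] w 0.0118 q [-0.14  0.6   0.54  1.95 -0.46  0.72  0.57]
shift cm (before turn) [0.13 0.03 0.43] tool-z turn 0.001
shift cm (after turn) [0.13 0.03 0.43]
[-0.0501344   0.06864147  0.04582821]
```

View pics/t7.png

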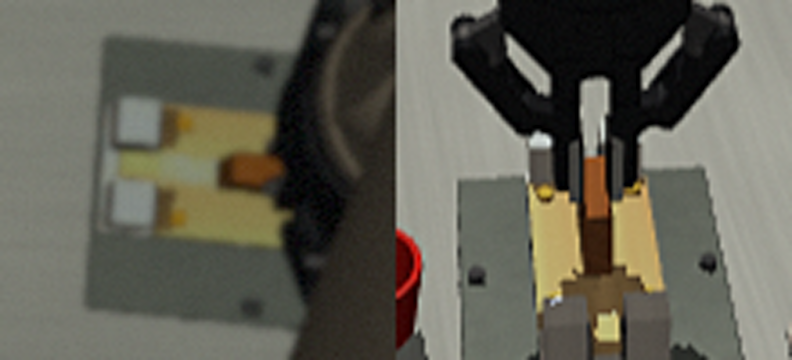

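The plate is about 4 mm above home and has not visibly slipped. I'll step 1 mm at a time until I feel the floor.

Request:
carry_out --series "0 0 0.1 0 0; 0 0 0.1 0 0; 0 0 0.1 0 0; 0 0 0 0 0; 0 0 0 0 0"

```text
clock: 15.75
tcp_pos: [0.5396, -0.2073, 0.0386]
orientation: [-2.323, -2.115, 0.0]
contact_force: [-0.8, 0.2, 3.9]
grip_width: 0.0114
```

Request:
carry_out --series "0 0 0.1 0 0; 0 0 0 0 0; 0 0 0 0 0"

```text
clock: 16.12
tcp_pos: [0.5396, -0.2073, 0.0376]
orientation: [-2.323, -2.115, 0.0]
contact_force: [-0.8, -0.2, 3.5]
grip_width: 0.0116
```

Request:
carry_out --series "0 0 0.05 0 0; 0 0 0 0 0; 0 0 0 0 0"

```text
clock: 16.5
tcp_pos: [0.5397, -0.2073, 0.0372]
orientation: [2.323, 2.115, 0.0]
contact_force: [-0.6, 0.1, 3.7]
grip_width: 0.0115
```

Request:
carry_out --series "0 0 0.05 0 0; 0 0 0 0 0; 0 0 0 0 0"

```text
clock: 16.88
tcp_pos: [0.54, -0.2073, 0.037]
orientation: [2.323, 2.115, 0.001]
contact_force: [-0.8, 0.6, 6.1]
grip_width: 0.0111
```

Request:
carry_out --series "0 0 0.05 0 0; 0 0 0 0 0; 0 0 0 0 0"

```text
clock: 17.25
tcp_pos: [0.54, -0.2073, 0.0369]
orientation: [2.323, 2.114, 0.001]
contact_force: [-3.5, 1.2, 10.5]
grip_width: 0.0113
```

The force jumped to 10 N at the expected height of 0.0369 m, so this is the floor. I'll ease off and release.

Request:
carry_out --series "0 0 -0.05 0 0; 0 0 0 0 0.15; 0 0 0 0 0.4; 0 0 0 0 0.4; 0 0 0 0 0.4; 0 0 0 0 0.4"

```text
clock: 18.0
tcp_pos: [0.5395, -0.2072, 0.0365]
orientation: [-2.323, -2.114, 0.0]
contact_force: [0.2, -0.2, 0.7]
grip_width: 0.0338
```

Request:
carry_out --series "0 0 -1 0 0.4; 0 0 -2 0 0.4; 0 0 -3 0 0.4; 0 0 -4 0 0.4; 0 0 -4 0 0.4; 0 0 0 0 0.4"

```text
clock: 18.75
tcp_pos: [0.5419, -0.2086, 0.1813]
orientation: [2.32, 2.11, 0.007]
contact_force: [0.1, 0.2, 0.3]
grip_width: 0.0345
```

Request:
carry_out --series "-4 3 0 0 0.4; 4 5 0 0 0.4; 4 5 0 0 0.4; 4 5 0 0 0.4; 4 0 0 0 0.4; 4 0 0 0 0.4; 4 0 0 0 0.4; 0 0 0 0 0.4"

```text
clock: 19.75
tcp_pos: [0.734, -0.0215, 0.1761]
orientation: [-2.314, -2.121, -0.002]
contact_force: [0.7, -0.6, 0.1]
grip_width: 0.0341
```

Run:
```python
from h import *
plan([.54,-.206,.0372],-.095)
f=eyes.grab_frame("top"); a=f["color"][215:325,385:505]
g=eyes.grab_frame("side"); b=g["color"][255:365,255:375]
cv2.imwrite("pics/t8.png",cv2.resize(np.hstack([a,b]),None,fx=3.3,fy=3.3,interpolation=cv2.INTER_CUBIC))
cv2.imwrite("pics/t8f.png",f["color"])
for n,h in(("top",f),("side",g)):
    for d in spotter.mark_of(h,"plate_mid")[:2]: print(n,d["uv"],d["confidence"],atz(h,d["uv"],.036), proj(h,[.54,-.2063,.036]))
```

```text
t 19.75 tcp [ 0.734  -0.0215  0.1761] zaxis [-0.001   0.0028 -1.    ] yang -0.087 F [ 0.7 -0.6  0.1] w 0.0341 q [-0.43  0.68  0.61  1.46 -0.41  1.14  0.16]
shift cm (before turn) [-20.11 -17.71  13.85] tool-z turn 0.008
shift cm (after turn) [-20.25 -17.55  13.85]
top [445.1, 267.9] 0.78 [ 0.54149122 -0.20660284  0.036     ] [444.94575529 268.80923373]
side [332.4, 214.3] 0.72 [0.63230126 0.09451151 0.036     ] [314.92401101 308.16562577]
side [315.4, 307.7] 0.63 [ 0.54101718 -0.20527022  0.036     ] [314.92401101 308.16562577]
```

View pics/t8.png

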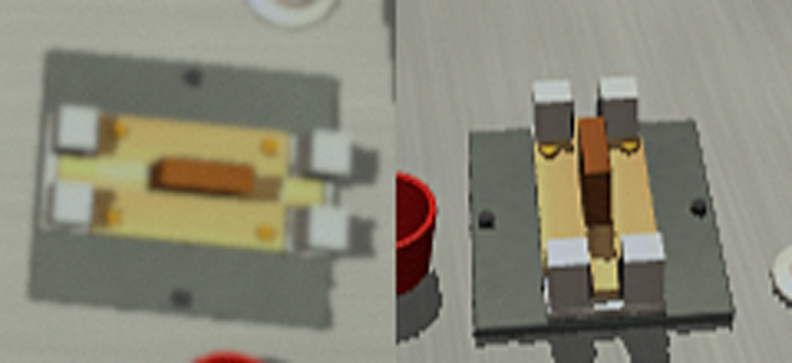

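View pics/t8f.png

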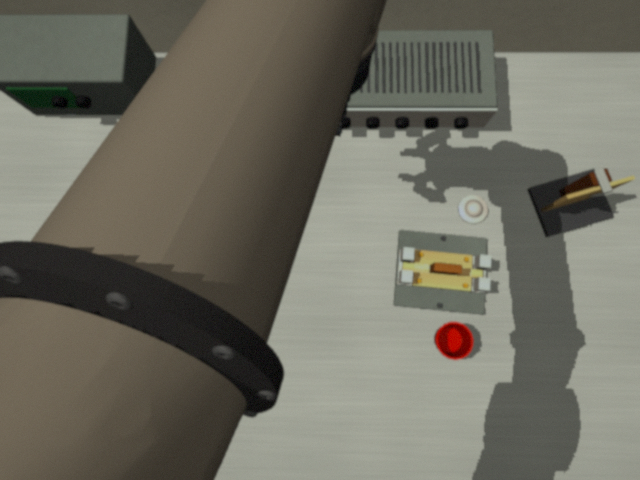

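The plate lies between the posts with an ear in each slot: (445,268) top, (315,308) side. I'll back away from the amplifier and check the seated height by triangulation.

Request:
carry_out --series "0 -4 -1 0 0.4; 0 -4 -1 0 0.4; 0 -3 0 0 0.4; 0 0 0 0 0.4; 0 0 0 0 0.4; 0 0 0 0 0.4"

```text
clock: 20.7
tcp_pos: [0.6251, -0.0179, 0.1967]
orientation: [2.324, 2.113, -0.0]
contact_force: [-0.5, -0.3, -0.8]
grip_width: 0.0341
```

Run:
```python
from h import *
f=eyes.grab_frame("top"); g=eyes.grab_frame("side")
yaw=-.095; C=np.array([.54,-.2063]); R=np.array([[np.cos(yaw),-np.sin(yaw)],[np.sin(yaw),np.cos(yaw)]])
def box(z,hx,hy): return [np.r_[C+R@np.array([sx*hx,sy*hy]),z] for sx,sy in((-1,-1),(1,-1),(1,1),(-1,1))]
ims=[]
for h,(x0,y0) in((f,(385,215)),(g,(255,255))):
    im=cv2.resize(h["color"][y0:y0+110,x0:x0+110],None,fx=3.6*2,fy=3.6*2,interpolation=cv2.INTER_CUBIC)
    im=im[:,:]
    for z,hx,hy,col in((.058,.007,.022,(255,0,0)),(.020,.030,.048,(0,255,0)),(.020,.007,.066,(255,0,255))):
        p=np.array([((proj(h,X)-[x0,y0])+.5)*7.2 for X in box(z,hx,hy)]).astype(np.int32); cv2.polylines(im,[p],True,col,1)
    ims.append(cv2.resize(im,(396,396),interpolation=cv2.INTER_AREA))
cv2.imwrite("pics/t9.png",np.hstack(ims))
o=r.get_obs();print(o["tcp_pos"],o["contact_force"],o["clock"])
for q in("dome1","cup","surround","pole","driver"): print(q,[(np.round(atz(f,d["uv"],0),3),round(d["confidence"],2)) for d in spotter.mark_of(f,q)[:2]],[(np.round(atz(g,d["uv"],0),3),round(d["confidence"],2)) for d in spotter.mark_of(g,q)[:2]])
cv2.imwrite("pics/s9.png",g["color"])
```

```text
[ 0.62485455 -0.01771323  0.19648898] [ 0.12977128 -0.20155082 -0.60936846] 20.8
dome1 [(array([ 0.652, -0.269,  0.   ]), 0.84)] [(array([ 0.652, -0.262,  0.   ]), 0.66), (array([0.592, 0.254, 0.   ]), 0.56)]
cup [(array([ 0.432, -0.215,  0.   ]), 0.65)] [(array([ 0.429, -0.212,  0.   ]), 0.98)]
surround [] [(array([0.379, 0.183, 0.   ]), 0.68)]
pole [] [(array([0.759, 0.036, 0.   ]), 0.58)]
driver [(array([ 0.781,  0.268, -0.   ]), 0.57)] [(array([0.786, 0.251, 0.   ]), 0.9), (array([0.755, 0.026, 0.   ]), 0.48)]
```

View pics/t9.png

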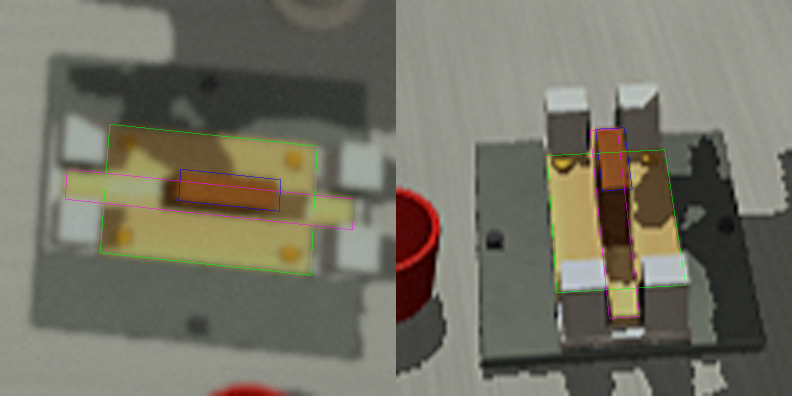

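View pics/s9.png

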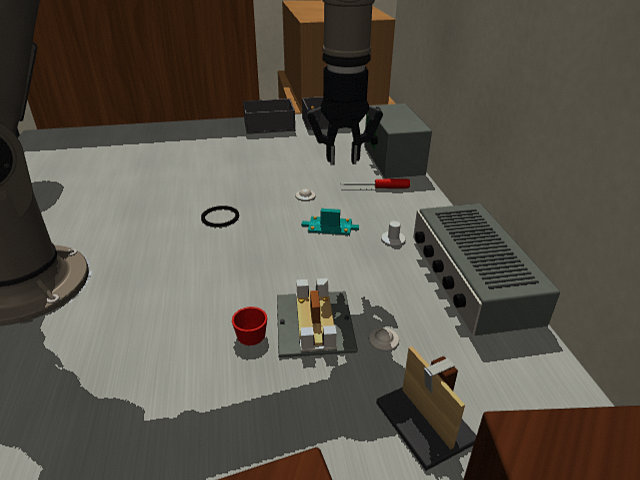

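The predicted home outlines (underside at z = 14 mm) lie on the plate in both views. The bystanders stand where they were and the gripper is clear, so I'll hand in.

```bash
python3 -c "
from h import *
print(r.hand_in())"
```

```text
the job is handed in; nothing more can be done
None
```

I picked up the plywood plate by its bar, slid it down between the spring clips until it touched the bracket's floor, and let go. The job was handed in at about 21 s; no verdict is reported.

- **Forces:** The wrist read about 3–6 N while passing the clips and 10.5 N on reaching the floor. These are the values at the end of each move, so brief peaks between readings would not show.
- **Grasp:** The first close pushed up on the wrist with about 5.5 N, probably the fingertips touching the panel. I reopened, rose 3 mm and gripped again.
- **Seating:** The tool stopped at 36.9 mm against the 37.2 mm expected for fully home. The outline drawn for the home position lies on the plate in both camera views. The two cameras put the plate's middle at (0.541, -0.206), within about 1 mm of each other in x and 1.5 mm in y.
- **Bystanders:** In the side view all six stand where they were at the start. The networks missed the surround in both top-view checks and the pole in the last one, when the arm covered part of that view. The cup's two readings differ by about 4 mm, within their error.
- **Arm:** The gripper stood clear, with about 0 N on the wrist.

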